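Change the power module in a push-push test dock

TASK

The power module in the test dock has passed its test: push it down until the catch lets go and it rises, lift it out and stand it gently in the one empty cell of the divided tray. Then take the untested module that stands alone on the mat, put it connector-down in the dock, push it down until the catch holds it, and let go. Leave the modules already in the tray and everything else on the bench where they are.

Things in the scene. Friction and masses are not known exactly. Their poses are not given: they have to be found in the camera images.
- dock: Grey test dock, 118 x 140 mm, fixed, a lower sloping console on its -x side. Flat top 104 mm above the bench. In it one bay: vertical slot 38 mm (x) by 60 mm (y), mouth chamfered 3 mm, with a sprung floor and a push-push catch. A docked module's x lies along the dock's x, either way round. Origin: on the bench, on the bay's axis
- bay_mouth (a point): Centre of the bay's mouth, 104 mm above the bench. A module on the bay's floor sticks out 38 mm when up, 11 mm when held by the catch, 5 mm at the lowest stop. The floor does not grip the module; its spring lifts a module but the module's weight does not push it down
- carriage (a joint): Travel (m) of the bay's sprung floor: 0 up (floor 46 mm above the bench), 0.027 held by the catch (so at the start), 0.033 lowest stop. From up: press to 0.0325 and let go, the catch holds it at 0.027. Again press to 0.0325 and let go: it rises to 0. A press short of 0.030 changes nothing. Spring 5 N at 0, 11 N at 0.027, 12 N at 0.0325
- module_tested: The tested power module, standing in the dock's bay, only its top 11 mm showing at the start. 34 mm thick (its x), 56 mm wide (y), 96 mm tall (z), 0.2 to 0.3 kg; aluminium case with a flat black end cap (top 30 mm) for gripping; lowest 12 mm is a connector nose, 28 x 50 mm. Either way round (half turn) is the same. Origin: centre of its underside
- module_next: The untested power module, standing on its nose on the mat at the robot's right, alone. 34 mm thick (its x), 56 mm wide (y), 96 mm tall (z), 0.2 to 0.3 kg; aluminium case with a flat black end cap (top 30 mm) for gripping; lowest 12 mm is a connector nose, 28 x 50 mm. Either way round (half turn) is the same. Origin: centre of its underside
- tray: Low black tray shell, 70 x 304 mm, 24 mm high, fixed, at the robot's left, its long side (y axis) pointing roughly away from or towards the robot; holds four dark-grey cells in a row along its y, 74 mm apart. Origin: centre of its underside
- cell_free: The one empty cell; which of the four places it has varies. Open-topped, fixed; inside 55 mm (x) by 68 mm (y), floor 2.5 mm thick; walls 45 mm high from its underside, which is 3 mm above the bench. A module stands in it with its x along the cell's x, on its nose. Origin: centre of its underside
- stored_a: An already tested module standing in another cell of the tray, same shape and size as the others (96 mm tall, so its top is about 102 mm above the bench); leave alone. Origin: centre of its underside
- stored_b: An already tested module standing in another cell of the tray, same shape and size as the others (96 mm tall, so its top is about 102 mm above the bench); leave alone. Origin: centre of its underside
- stored_c: An already tested module standing in another cell of the tray, same shape and size as the others (96 mm tall, so its top is about 102 mm above the bench); leave alone. Origin: centre of its underside
- capacitor_a: Black can capacitor, 35 mm diameter, 55 mm tall (terminals to 61 mm), standing on the bench behind the dock. Origin: centre of its underside
- capacitor_b: Black can capacitor, 35 mm diameter, 55 mm tall (terminals to 61 mm), standing on the bench behind the dock. Origin: centre of its underside
- capacitor_c: Black can capacitor, 35 mm diameter, 55 mm tall (terminals to 61 mm), standing on the bench behind the dock. Origin: centre of its underside
- circuit_board: Green circuit board with parts, 100 x 85 mm, 26 mm high, lying on the bench behind the dock. Origin: centre of its underside
- pliers: Side cutters with blue handles, about 135 mm long, 10 mm high, lying between robot and dock. Origin: under the pivot
- marker: Red marker pen, 135 mm long, 12 mm thick, lying between robot and dock on the right. Origin: under its middle
- solder_reel: Grey reel of solder, 60 mm diameter, 45 mm tall, standing at the far right. Origin: centre of its underside
Mind the look-alikes: they are no part of the job. What is shaped like the module_tested but purple or white is not meant.

How it is judged:
On the way, in this order (a step that is already met when the one before it is completed fails the run):
1. the tested module has been pushed and stands raised in the bay, the catch off (value of joint carriage below 0.006 m and horizontal distance between module_tested and dock below 0.01 m and z of module_tested in the frame of dock between 0.038 and 0.055 m), for 0.1 s.
2. the tested module stands in the empty cell, let go (x of module_tested in the frame of cell_free between -0.014 and 0.014 m and y of module_tested in the frame of cell_free between -0.012 and 0.012 m and z of module_tested in the frame of cell_free between -0.002 and 0.006 m and angle between module_tested's own z axis and vertical below 0.1 rad and linear speed of module_tested below 0.02 m/s and contact force between the fingers and module_tested below 0.3 N), for 0.2 s.
3. the untested module is held down in the bay by the catch, let go (value of joint carriage between 0.0245 and 0.03 m and horizontal distance between module_next and dock below 0.006 m and z of module_next in the frame of dock between 0.012 and 0.024 m and angle between module_next's own z axis and vertical below 0.06 rad and linear speed of module_next below 0.02 m/s and contact force between the fingers and module_next below 0.3 N), for 0.3 s.
At the end, for the whole second after the job is handed in: The untested module stands in the dock's bay (within 6 mm of its axis, within 0.06 rad of upright), held down by the catch (carriage between 24.5 and 30 mm); the tested module stands at rest on the floor of the cell that was empty, within 0.1 rad of upright; both are let go (value of joint carriage between 0.0245 and 0.03 m and horizontal distance between module_next and dock below 0.006 m and z of module_next in the frame of dock between 0.012 and 0.024 m and angle between module_next's own z axis and vertical below 0.06 rad and linear speed of each of module_next, module_tested below 0.02 m/s and x of module_tested in the frame of cell_free between -0.014 and 0.014 m and y of module_tested in the frame of cell_free between -0.012 and 0.012 m and z of module_tested in the frame of cell_free between -0.002 and 0.006 m and angle between module_tested's own z axis and vertical below 0.1 rad); the robot touches nothing.
It fails at once if the tested module was dropped or slammed into the cell (over 120 N between them) (contact force between module_tested and cell_free above 120 N).
It fails at once if a module already in the tray was shifted by more than 20 mm (distance of any of stored_a, stored_b, stored_c from where it was at the start of the episode above 0.02 m).
It fails at once if another thing on the bench was shifted by more than 30 mm (distance of any of capacitor_a, capacitor_b, capacitor_c, circuit_board, pliers, marker, solder_reel from where it was at the start of the episode above 0.03 m).
It also fails if it takes over 64 s, if anything falls off the work surface, if the arm or the gripper's body presses on something with over 40 N, if the wrist force passes 120 N, or if a joint passes its speed limit or range.

ROBOT

A 6-joint arm with a two-finger parallel gripper is mounted at the origin on the work surface. World frame = base frame: x ahead of the robot, y to its left, z up, the work surface at z = 0. Lengths are in m, angles in rad, forces in N, time in s.
With the tool pointing down it reaches from about 0.3 to 0.85 m from the base axis. Payload 5.4 kg.
Tool frame: the origin (TCP) lies between the finger pads; the fingertips stand 11 mm ahead of it and the grasp point (between the pads) lies 8 mm behind it; z points along the fingers, y is the direction in which the jaws open and shut (so a half turn about z gives the same grasp; the last joint's range is limited). The gripper opens to 85 mm and grips with 20 to 120 N. Pads are 22 mm wide; open, the fingers measure 114 mm over their backs; the gripper's body (76 mm by 85 mm) begins 54 mm behind the grasp point. The pads swing forward as they close: fully open they stand 13 mm farther back than shut.
Start: joints at [0.933, 0.158, 1.597, -0, 1.386, -0.21], TCP at [0.239, 0.523, 0.242] pointing down, gripper open.
Joint ranges: [-2.91, 2.91], [-0.94, 2.29], [0.18, 2.7], [-1.29, 4.43], [0.17, 2.64], [-3, 3]. Speed limits (rad/s): [2.57, 2.57, 3.14, 3.14, 3.14, 3.14].

INTERFACE

Orientations are given as a 3x3 rotation matrix whose columns are the frame's x, y, z axes.
In Python, from rig import bot gives the robot as it stands.
- The arm moves only by the tool drive_tool, never from a script. Its argument "steps" is a list of rows, each a list of 7 numbers: the turn, a rotation vector about the world's x, y, z in degrees, then the shift along the world's x, y, z in m, then the opening in per cent of the stroke, from 0 (shut) to 100 (fully open). A call has 1 to 20 rows; each row shifts and turns the commanded pose from where the row before left it; what a row does not reach is not made up. A row lasts 1/10 s, in which the tool goes at most 50 mm and 8.59 degrees, less where a joint would pass 70% of its speed; a pose out of reach is approached as far as the arm can. A call with a gripper value outside its range is refused whole. The fingers move at their own pace and stop on an object; "grip_force" is the grip in N (left out, the last holds). Time passes only in rows, so rows that do not move let the fingers close. It gives the time, the measured TCP pose, the force and the opening at its end, in the units of the state.
- bot.sense(): the state, without advancing time (a new reading comes with each control period).
- bot.camera(name): name is "scene" or "top" or "wrist"; returns a dict with "frame" (400x640x3 uint8, red, green, blue), "fx", "fy", "cx", "cy" (pixels), "R" (3x3) and "t" (3): a world point X has camera coordinates R X + t. Camera axes: x right, y down, z forward; pixel columns grow to the right and rows downward; lengths in m; the calibration is good to about 2 mm. A picture is of the moment at which its call begins. There is no depth.
- bot.close_job(): hands the job in, once; it reports no verdict.
The state is a dict: "t": time; "qpos": joint angles; "dq": joint speeds; "tau": joint torques, N m; "eef_pos": TCP position; "tool_rot": TCP orientation; "ft_force": force on the tool from outside, world axes, zero at the start; "torque": the same for the moment, N m; "finger_gap": opening from 0.0 (shut) to 1.0 (fully open).
Only numpy, scipy, OpenCV 4.12 (cv2) and the standard library are available. Lean on these libraries where they do the work, as an engineer would, in place of code of your own. Each camera call takes 0.05 s, during which the arm holds its last target.

## Working session

There is one attempt and no reset: what is moved stays moved. The work goes in short steps, Python scripts to look and compute and a tool call to move; the robot and the scene stay as the last step left them, time stands still between calls to the robot, and variables do not carry over. Pictures are saved under pics/ and viewed, and the job is handed in when it is done.

Besides the shell and the picture viewer there is one more tool, called after ">>>" by a JSON object that holds its "method" and its "body". drive_tool: Moves the arm, as the interface text tells. Its arguments: {"type":"object","properties":{"steps":{"type":"array"},"grip_force":{"type":"number"}},"required":["steps"]}

```bash
ls; mkdir -p pics
cat > h.py <<'E'
import numpy as np, cv2
from rig import bot
def snap(n,tag):
    c=bot.camera(n); f=c["frame"]; cv2.imwrite(f"pics/{tag}.png",cv2.cvtColor(f,cv2.COLOR_RGB2BGR)); np.savez(f"pics/{tag}.npz",**{k:np.array(v) for k,v in c.items()}); return c
def load(tag): 
    d=np.load(f"pics/{tag}.npz"); return {k:d[k] for k in d.files}
def ray(c,u,v,z):
    R=np.array(c["R"]);t=np.array(c["t"]); o=-R.T@t
    d=R.T@np.array([(u-c["cx"])/c["fx"],(v-c["cy"])/c["fy"],1]); return o+d*(z-o[2])/d[2]
def proj(c,X):
    p=np.array(c["R"])@np.array(X)+np.array(c["t"]); return c["fx"]*p[0]/p[2]+c["cx"],c["fy"]*p[1]/p[2]+c["cy"]
E
python3 - <<'E'
from h import *
for n in("scene","top","wrist"):
    c=snap(n,n+"0"); R=np.array(c["R"]);print(n,-R.T@np.array(c["t"]),R[2],c["fx"])
s=bot.sense();print(s["t"],s["eef_pos"],s["tool_rot"],s["ft_force"],s["finger_gap"])
E
```

```text
pics
scene [ 0.86174014 -0.58298153  0.6609849 ] [-0.337953    0.6568866  -0.67400873] 404.17614405889884
top [ 0.38161683 -0.01602804  1.03008991] [ 0.19647967 -0.02175469 -0.98026653] 391.5101210946786
wrist [0.16993195 0.5552305  0.37306665] [ 0.26797753 -0.12471031 -0.95531952] 283.62581759959494
0.15 [0.23828589 0.52278439 0.24150049] [[-9.09891631e-01  4.14844983e-01 -9.27502495e-04]
 [ 4.14845892e-01  9.09890831e-01 -1.24951148e-03]
 [ 3.25572448e-04 -1.52169064e-03 -9.99998789e-01]] [-1.11440262 -0.944743   -0.40878593] 1.0003531674605761
```

View pics/scene0.png

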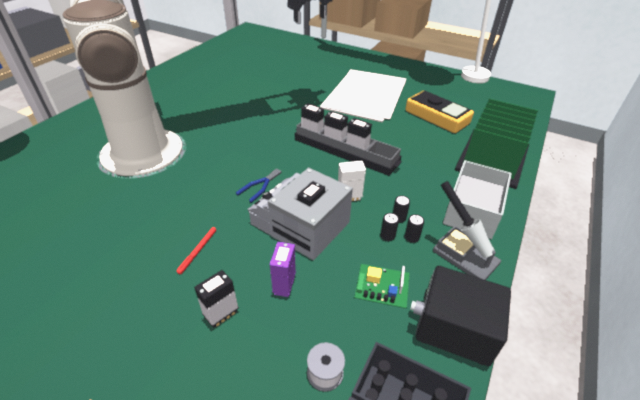

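View pics/top0.png

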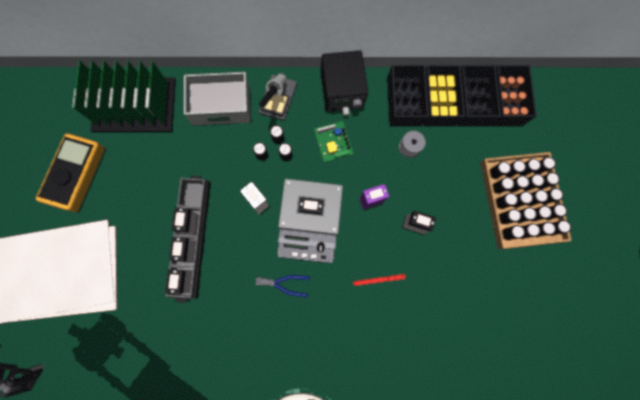

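View pics/wrist0.png

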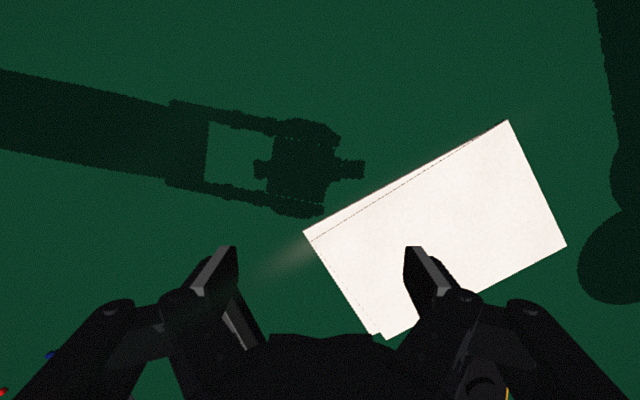

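Scene and top views agree. The dock, with a black cap in its bay, is at top (311,205). The tray is at (187,240), with its empty cell at the far end (192,190). There are three module-shaped things outside the dock and tray: white (254,197), purple (375,195) and black-capped aluminium (421,222). The last one fits module_next, because it is the right colours and stands alone at the right. I'll check that in enlarged crops.

Run:
```python
from h import *
f=cv2.imread("pics/top0.png")
a=cv2.resize(f[165:315,150:350],None,fx=4,fy=4,interpolation=cv2.INTER_CUBIC);cv2.imwrite("pics/c1.png",a)
b=cv2.resize(f[180:250,350:450],None,fx=6,fy=6,interpolation=cv2.INTER_CUBIC)
g=cv2.imread("pics/scene0.png")[230:335,170:310]
g=cv2.resize(g,(560,420),interpolation=cv2.INTER_CUBIC)
cv2.imwrite("pics/c2.png",b);cv2.imwrite("pics/c3.png",g)
```

```text
(no output)
```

View pics/c1.png

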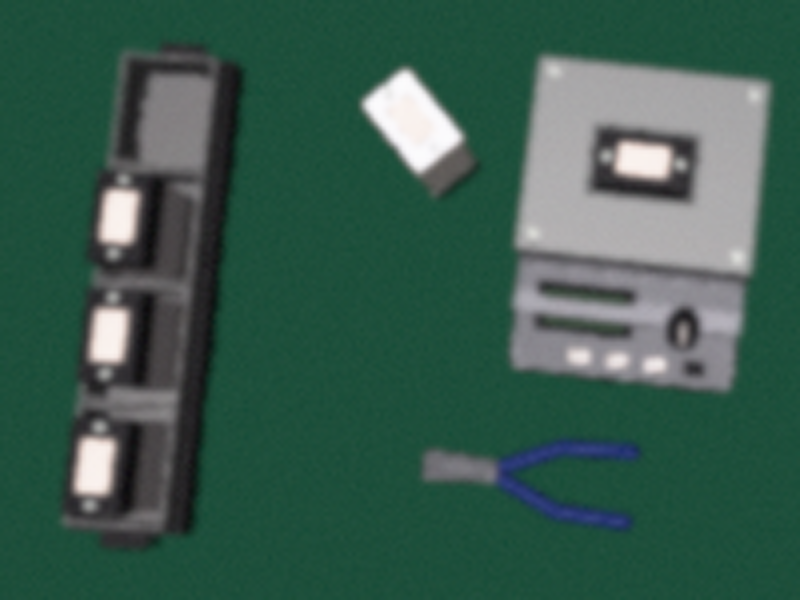

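View pics/c2.png

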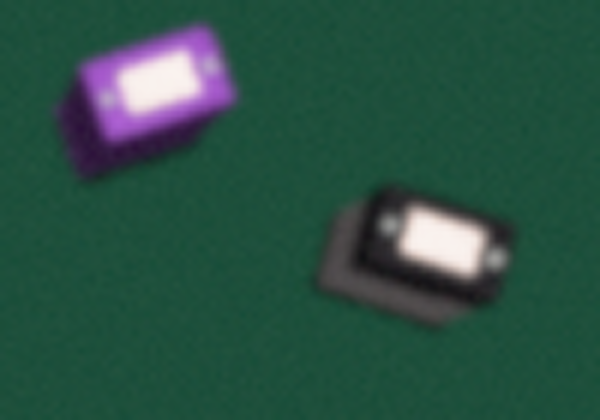

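View pics/c3.png

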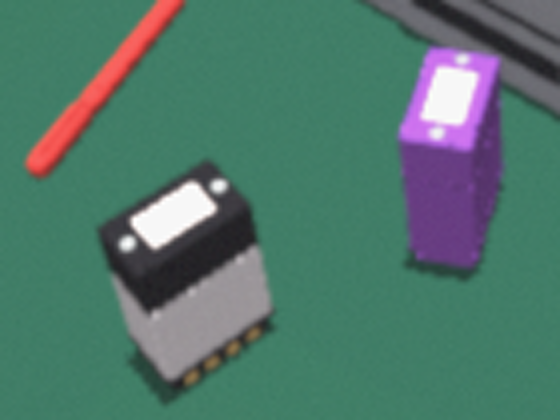

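The crops confirm it: the black-capped aluminium module with gold contacts, at top (421,222) and scene (215,298), is module_next. Purple and white are decoys. Next I'll measure.

```bash
cat > m.py <<'E'
from h import *
def label(c,box,z,thr=185):
    u0,v0,u1,v1=box; f=c["frame"][v0:v1,u0:u1]; m=(f.min(2)>thr).astype(np.uint8)
    n,l,s,cc=cv2.connectedComponentsWithStats(m); i=1+np.argmax(s[1:,4])
    k=max(cv2.findContours((l==i).astype(np.uint8),cv2.RETR_EXTERNAL,cv2.CHAIN_APPROX_NONE)[0],key=len)[:,0]+[u0,v0]
    P=np.array([ray(c,u,v,z)[:2] for u,v in k])
    r=cv2.minAreaRect((P*1000).astype(np.float32))
    mu=ray(c,*(cc[i]+[u0,v0]),z)[:2]
    bp=cv2.boxPoints(r); e=[bp[1]-bp[0],bp[2]-bp[1]]; e=max(e,key=np.linalg.norm)
    a=np.degrees(np.arctan2(e[1],e[0]))%180
    print("label",cc[i]+[u0,v0],"rect",np.round(r[0],1),np.round(r[1],1),"long dir deg",round(a,1),"centroid",np.round(mu*1000,1)); return mu,a
E
python3 - <<'E'
from m import *
c=load("top0"); s=load("scene0")
label(c,(295,190,330,220),.115); label(c,(408,210,440,235),.096)
for b in((168,208,195,230),(165,236,192,262),(160,268,188,298)): label(c,b,.102,170)
print("scene")
label(s,(295,180,330,205),.115); label(s,(195,275,240,300),.096)
# dock grey corners in top: crop coords/4+offset
for u,v in((545,56),(770,80),(752,275),(516,250)): print(np.round(ray(c,150+u/4,165+v/4,.104)*1000,1))
# screws on top plate
print("cell wall top z=.048 / tray")
for u,v in((120,52),(222,60),(196,180),(108,165)): print(np.round(ray(c,150+u/4,165+v/4,.048)*1000,1))
E
python3 - <<'E'
import cv2
f=cv2.imread("pics/top0.png")
cv2.imwrite("pics/c4.png",cv2.resize(f[170:225,165:225],None,fx=10,fy=10,interpolation=cv2.INTER_CUBIC))
E
```

```text
label [310.32941176 204.64705882] rect [552.6 -27.2] [28.5 16.9] long dir deg 89.3 centroid [552.3 -28. ]
label [423.35365854 219.96341463] rect [ 516.1 -301.5] [29.  16.5] long dir deg 70.7 centroid [ 516.  -301.6]
label [179.34020619 218.77319588] rect [522.3 284.2] [18.9 28.8] long dir deg 179.6 centroid [522.8 283.7]
label [176.84536082 248.29896907] rect [453.7 285.3] [18.5 28. ] long dir deg 179.4 centroid [453.  285.6]
label [173.21904762 281.1047619 ] rect [378.1 289.7] [18.5 27.1] long dir deg 179.4 centroid [377.8 289.6]
scene
label [324.20792079 193.01980198] rect [574.4 -22. ] [32.  75.8] long dir deg 119.0 centroid [580.9 -23.5]
label [212.85875706 283.31638418] rect [ 516.5 -301.4] [31.1 19.5] long dir deg 70.9 centroid [ 516.4 -301.8]
[618.3  29.9 104. ]
[ 602.4 -106.9  104. ]
[483.6 -93.1 104. ]
[499.7  46.8 104. ]
cell wall top z=.048 / tray
[636.9 305.4  48. ]
[631.2 240.   48. ]
[553.1 253.   48. ]
[563.1 308.8  48. ]
```

View pics/c4.png

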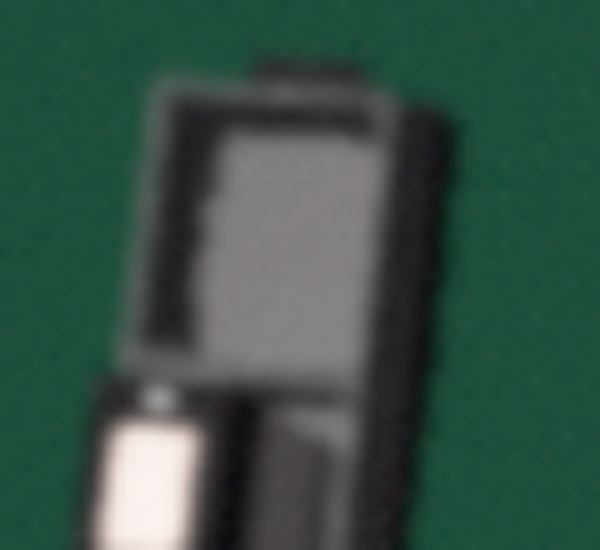

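The tray outline is clearer from nearby, so I'll look from the wrist camera on the way to the dock.

>>> {"method": "drive_tool", "body": {"steps": [[0,0,2.2,0.025,-0.024,0.006,100],[0,0,2.2,0.025,-0.024,0.006,100],[0,0,2.2,0.025,-0.024,0.006,100],[0,0,2.2,0.025,-0.024,0.006,100],[0,0,2.2,0.025,-0.024,0.006,100],[0,0,2.2,0.025,-0.024,0.006,100],[0,0,2.2,0.025,-0.024,0.006,100],[0,0,2.2,0.025,-0.024,0.006,100],[0,0,2.2,0.025,-0.024,0.006,100],[0,0,2.2,0.025,-0.024,0.006,100],[0,0,0,0,0,0,100],[0,0,0,0,0,0,100]]}}

```text
t: 1.35
eef_pos: [0.4886, 0.2828, 0.3019]
tool_rot: [[-0.999, 0.046, -0.001], [0.046, 0.999, 0.0], [0.001, 0.0, -1.0]]
ft_force: [-0.3, 0.6, -0.1]
finger_gap: 1.004
```

Run:
```python
from h import *
snap("wrist","w1");s=bot.sense();print(s["t"],s["eef_pos"],s["tool_rot"][:,1],s["ft_force"])
```

```text
1.4 [0.48804252 0.28337176 0.30179285] [4.42962109e-02 9.99018439e-01 6.48576349e-05] [ 0.33395867 -0.5694131  -0.10678204]
```

View pics/w1.png

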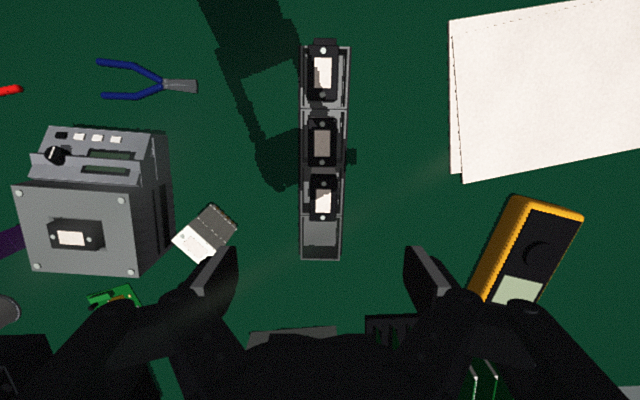

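The wrist view shows the tray column, with the empty cell at (322,240), and the dock top at (80,230), screws at the corners and the module label at (71,238). I'll enlarge both.

Run:
```python
from h import *
f=cv2.imread("pics/w1.png")
cv2.imwrite("pics/c5.png",cv2.resize(f[165:270,280:370],None,fx=6,fy=5.7,interpolation=cv2.INTER_CUBIC))
cv2.imwrite("pics/c6.png",cv2.resize(f[175:285,0:160],None,fx=5,fy=5,interpolation=cv2.INTER_CUBIC))
c=load("w1");print(-c["R"].T@c["t"])
```

```text
[0.41358218 0.28720449 0.4336251 ]
```

View pics/c5.png

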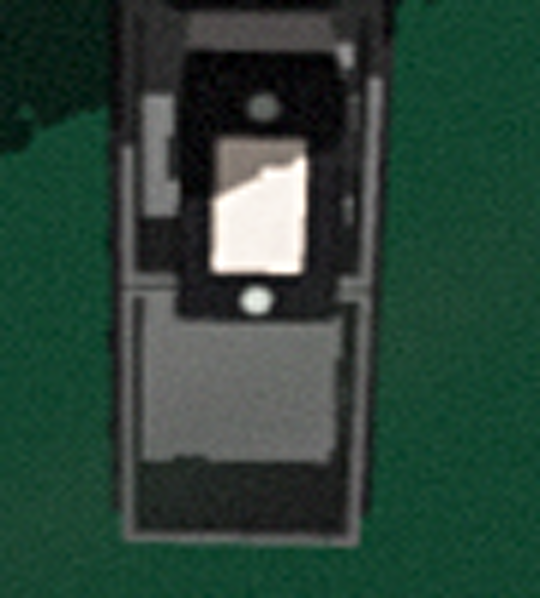

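View pics/c6.png

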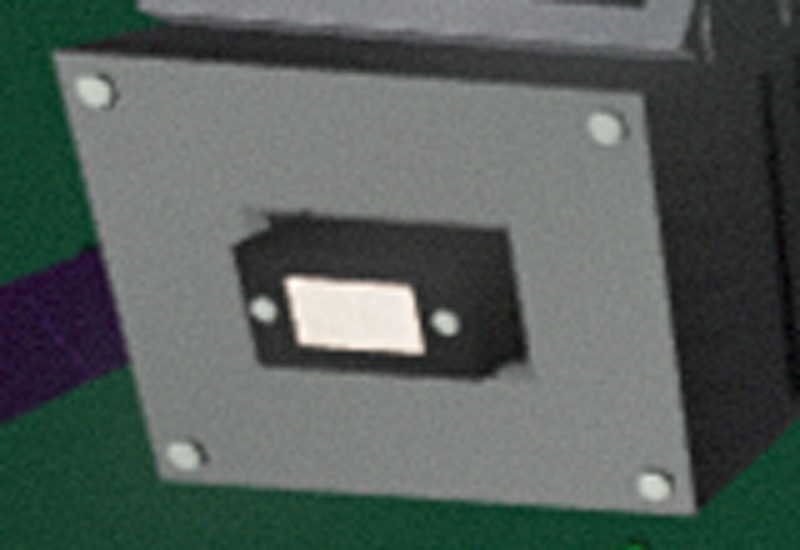

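Run:
```python
from m import *
w=load("w1");c=load("top0")
print("cell w1"); P=[]
for x,y in((124,540),(360,542),(376,287),(122,287)):
    p=ray(w,280+(x-2.5)/6,165+(y-2.5)/5.7,.048);P.append(p);print(np.round(p*1000,1))
P=np.array(P);print("ctr",P.mean(0)*1000,"dirs",[np.degrees(np.arctan2(*(P[a]-P[b])[[1,0]])) for a,b in((0,3),(1,2),(1,0),(2,3))], "lens",[np.linalg.norm(P[a]-P[b]) for a,b in((0,3),(1,2),(1,0),(2,3))])
print("cell top0")
P=[]
for x,y in((155,80),(400,97),(360,388),(120,372)):
    p=ray(c,165+(x-4.5)/10,170+(y-4.5)/10,.048);P.append(p);print(np.round(p*1000,1))
print(np.mean(P,0)*1000)
print("stored w1 screws nearest/far")
for x,y in((264,107),(256,300)): print(np.round(ray(w,280+x/6-.4,165+y/5.7-.4,.102)*1000,1))
print("dock screws w1, z=.105")
S=[ray(w,x/5-.4,175+y/5-.4,.105) for x,y in((93,91),(605,128),(654,486),(184,455))]
for p in S:print(np.round(p*1000,1))
print("mean",np.mean(S,0)*1000)
print("module screws")
S=[ray(w,x/5-.4,175+y/5-.4,.115) for x,y in((263,309),(445,322))];d=S[1]-S[0]
print(np.round(S,4),np.mean(S,0)*1000,np.degrees(np.arctan2(d[1],d[0])),np.linalg.norm(d))
label(w,(50,220,95,255),.115)
print("dock screws top0")
S=[ray(c,150+x/4-.4,165+y/4-.4,.105) for x,y in((556,71),(755,94),(738,257),(532,233))];print(np.round(S,4),np.mean(S,0)*1000)
S=[ray(c,150+x/4-.4,165+y/4-.4,.115) for x,y in((605,157),(681,165))];print(np.mean(S,0)*1000, np.degrees(np.arctan2(*(S[0]-S[1])[[1,0]])))
s=load("scene0");label(s,(300,182,322,199),.115,200)
print("next top0 screws")
S=[ray(c,350+x/6-.4,180+y/6-.4,.096) for x,y in((390,226),(495,259))];print(np.mean(S,0)*1000, np.degrees(np.arctan2(*(S[0]-S[1])[[1,0]])))
S=[ray(s,170+x/4-.4,230+y/4-.4,.096) for x,y in((127,244),(219,187))];print(np.mean(S,0)*1000, np.degrees(np.arctan2(*(S[0]-S[1])[[1,0]])))
```

```text
cell w1
[633.5 246.5  48. ]
[636.8 306.6  48. ]
[563.8 312.3  48. ]
[561.  250.8  48. ]
ctr [598.76418494 279.05263403  48.        ] dirs [np.float64(-3.386328914778584), np.float64(-4.461538531373037), np.float64(86.86571039279787), np.float64(87.43262473476281)] lens [np.float64(0.07260571780581325), np.float64(0.07323367240747365), np.float64(0.06017119595503528), np.float64(0.06155111982250067)]
cell top0
[638.1 305.3  48. ]
[633.2 242.5  48. ]
[557.3 249.3  48. ]
[561.9 309.9  48. ]
[597.60081928 276.73135455  48.        ]
stored w1 screws nearest/far
[501.  287.2 102. ]
[544.7 283.7 102. ]
dock screws w1, z=.105
[495.4 -82.6 105. ]
[510.3  38.9 105. ]
[609.5  26.7 105. ]
[594.8 -94.5 105. ]
mean [552.49349747 -27.85019445 105.        ]
module screws
[[ 0.55   -0.0496  0.115 ]
 [ 0.5555 -0.0057  0.115 ]] [552.71887256 -27.65644629 115.        ] 82.86615352910046 0.04415575969155568
label [ 70.64262295 237.66229508] rect [552.9 -27.4] [29.2 17.3] long dir deg 83.2 centroid [552.7 -27.4]
dock screws top0
[[ 0.6096  0.0242  0.105 ]
 [ 0.5945 -0.0965  0.105 ]
 [ 0.4952 -0.084   0.105 ]
 [ 0.5106  0.0383  0.105 ]] [552.46865987 -29.52142749 105.        ]
[551.77673366 -27.99633169 115.        ] 83.46275546336278
label [310.94791667 189.75      ] rect [551.9 -27.6] [32. 19.] long dir deg 86.0 centroid [552.2 -28. ]
next top0 screws
[ 515.92478241 -301.56552666   96.        ] 71.71995851113066
[ 516.76631663 -301.73119727   96.        ] -109.5324971439964
```

>>> {"method": "drive_tool", "body": {"steps": [[0,0,-7.9,0.0053,-0.0259,-0.005,0],[0,0,-7.9,0.0053,-0.0259,-0.005,0],[0,0,-7.9,0.0053,-0.0259,-0.005,0],[0,0,-7.9,0.0053,-0.0259,-0.005,0],[0,0,-7.9,0.0053,-0.0259,-0.005,0],[0,0,-7.9,0.0053,-0.0259,-0.005,0],[0,0,-7.9,0.0053,-0.0259,-0.005,0],[0,0,-7.9,0.0053,-0.0259,-0.005,0],[0,0,-7.9,0.0053,-0.0259,-0.005,0],[0,0,-7.9,0.0053,-0.0259,-0.005,0],[0,0,-7.9,0.0053,-0.0259,-0.005,0],[0,0,-7.9,0.0053,-0.0259,-0.005,0],[0,0,0,0,0,-0.03,0],[0,0,0,0,0,-0.03,0],[0,0,0,0,0,-0.03,0],[0,0,0,0,0,0,0],[0,0,0,0,0,0,0]]}}

```text
t: 3.1
eef_pos: [0.5518, -0.0266, 0.1525]
tool_rot: [[0.126, 0.992, -0.001], [0.992, -0.126, 0.0], [0.0, -0.001, -1.0]]
ft_force: [0.7, 0.3, 0.7]
finger_gap: 0.003
```

Run:
```python
from h import *
snap("wrist","w2");s=bot.sense();print(s["t"],s["eef_pos"],s["tool_rot"][:,1],s["ft_force"],s["qpos"],s["finger_gap"])
```

```text
3.15 [ 0.55285541 -0.02702007  0.1537757 ] [ 0.99201019 -0.1261441   0.00185562] [1.12200489 0.07649914 0.39900446] [-2.67222389e-01  1.86422209e-01  1.74723465e+00  8.10669188e-05
  1.20607237e+00 -1.40769786e-01] 0.0016182353601211469
```

View pics/w2.png

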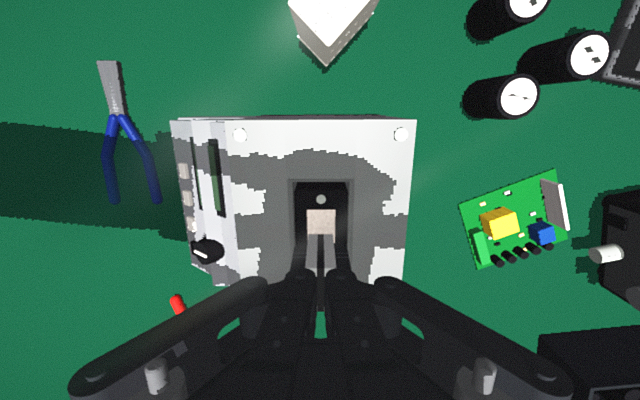

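The shut fingertips are centred over the cap, with the label at (320,220). I'll press gradually.

>>> {"method": "drive_tool", "body": {"steps": [[0,0,0,0,0,-0.015,0],[0,0,0,0,0,-0.008,0],[0,0,0,0,0,-0.003,0],[0,0,0,0,0,-0.002,0],[0,0,0,0,0,0,0]]}}

```text
t: 3.65
eef_pos: [0.5532, -0.0278, 0.1258]
tool_rot: [[0.127, 0.992, 0.002], [0.992, -0.127, -0.0], [-0.0, 0.002, -1.0]]
ft_force: [-1.0, 1.7, 8.7]
finger_gap: -0.001
```

>>> {"method": "drive_tool", "body": {"steps": [[0,0,0,0,0,-0.002,0],[0,0,0,0,0,-0.002,0],[0,0,0,0,0,-0.001,0],[0,0,0,0,0,0,0]]}}

```text
t: 4.05
eef_pos: [0.5535, -0.0279, 0.1215]
tool_rot: [[0.127, 0.992, 0.003], [0.992, -0.127, -0.001], [-0.0, 0.003, -1.0]]
ft_force: [-2.6, 0.3, 10.7]
finger_gap: 0.001
```

>>> {"method": "drive_tool", "body": {"steps": [[0,0,0,0,0,-0.001,0],[0,0,0,0,0,-0.001,0],[0,0,0,0,0,-0.001,0],[0,0,0,0,0,0,0]]}}

```text
t: 4.45
eef_pos: [0.5536, -0.0279, 0.1202]
tool_rot: [[0.127, 0.992, 0.003], [0.992, -0.127, -0.001], [-0.0, 0.003, -1.0]]
ft_force: [-7.8, 2.1, 20.6]
finger_gap: 0.001
```

At 20.6 N it has hit the stop. Now I'll retreat.

>>> {"method": "drive_tool", "body": {"steps": [[0,0,0,0,0,0.01,0],[0,0,0,0,0,0.02,0],[0,0,0,0,0,0.03,0],[0,0,0,0,0,0.03,0],[0,0,0,0,0,0,100],[0,0,0,0,0,0,100],[0,0,0,0,0,0,100],[0,0,0,0,0,0,100],[0,0,0,0,0,0,100]]}}

```text
t: 5.35
eef_pos: [0.5515, -0.0275, 0.205]
tool_rot: [[0.127, 0.992, -0.002], [0.992, -0.127, 0.001], [0.0, -0.002, -1.0]]
ft_force: [0.5, 0.1, -0.1]
finger_gap: 0.844
```

Run:
```python
from h import *
a=snap("wrist","w3");snap("scene","s3");s=bot.sense();print(s["t"],s["eef_pos"],s["tool_rot"][:,1],s["ft_force"],s["finger_gap"])
f=cv2.imread("pics/s3.png")[140:260,230:370];w=cv2.imread("pics/w3.png")
cv2.imwrite("pics/c7.png",np.hstack([cv2.resize(f,(467,400),interpolation=cv2.INTER_CUBIC),w[:,160:490]]))
```

```text
5.45 [ 0.55181428 -0.02756916  0.20557019] [ 0.99186225 -0.12730922 -0.00127621] [ 0.2671331  -0.07427538 -0.29661945] 0.9896676109664545
```

View pics/c7.png

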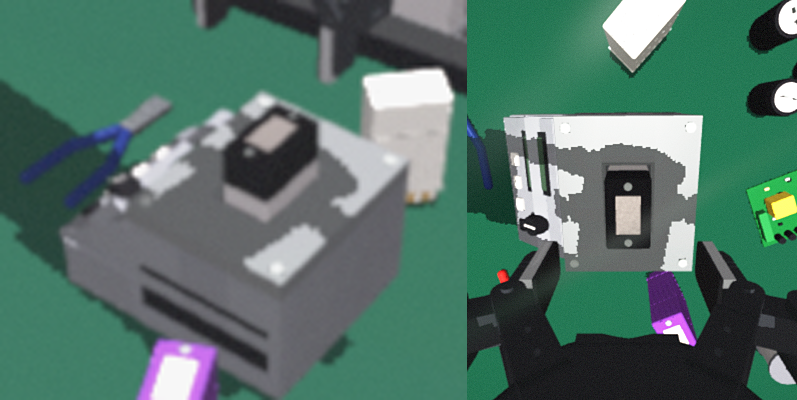

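The module has risen: about 38 mm shows, with an 8 mm aluminium band under the cap. Next I'll descend and grip across its x.

>>> {"method": "drive_tool", "body": {"grip_force": 50, "steps": [[0,0,0,0.0005,0,-0.025,80],[0,0,0,0,0,-0.025,80],[0,0,0,0,0,-0.02,80],[0,0,0,0,0,-0.013,80],[0,0,0,0,0,0,80],[0,0,0,0,0,0,0],[0,0,0,0,0,0,0],[0,0,0,0,0,0,0],[0,0,0,0,0,0,0],[0,0,0,0,0,0,0]]}}

```text
t: 6.45
eef_pos: [0.5534, -0.0279, 0.1244]
tool_rot: [[0.127, 0.992, 0.002], [0.992, -0.127, -0.001], [-0.0, 0.002, -1.0]]
ft_force: [-0.1, -0.2, 2.6]
finger_gap: 0.39
```

>>> {"method": "drive_tool", "body": {"steps": [[0,0,0,0,0,0.005,0],[0,0,0,0,0,0.01,0],[0,0,0,0,0,0.015,0],[0,0,0,0,0,0.02,0],[0,0,0,0,0,0.025,0],[0,0,0,0,0,0.025,0],[0,0,0,0,0,0.01,0],[0,0,0,0,0,0,0]]}}

```text
t: 7.25
eef_pos: [0.5537, -0.0279, 0.2356]
tool_rot: [[0.127, 0.992, 0.004], [0.992, -0.127, -0.001], [-0.001, 0.004, -1.0]]
ft_force: [0.3, -1.5, -2.0]
finger_gap: 0.389
```

Run:
```python
from h import *
a=snap("wrist","w4");snap("scene","s4");s=bot.sense();print(s["t"],s["eef_pos"],s["tool_rot"],s["ft_force"],s["finger_gap"])
f=cv2.imread("pics/s4.png")[80:240,230:390];w=cv2.imread("pics/w4.png")
cv2.imwrite("pics/c8.png",np.hstack([cv2.resize(f,(400,400),interpolation=cv2.INTER_CUBIC),w[:,160:490]]))
```

```text
7.35 [ 0.55210673 -0.02748902  0.2323951 ] [[ 1.27296405e-01  9.91863592e-01 -1.49699688e-03]
 [ 9.91864693e-01 -1.27295896e-01  4.31335934e-04]
 [ 2.37264851e-04 -1.53972586e-03 -9.99998786e-01]] [ 0.55849126 -0.70169454 -1.92632603] 0.3883547828459053
```

View pics/c8.png

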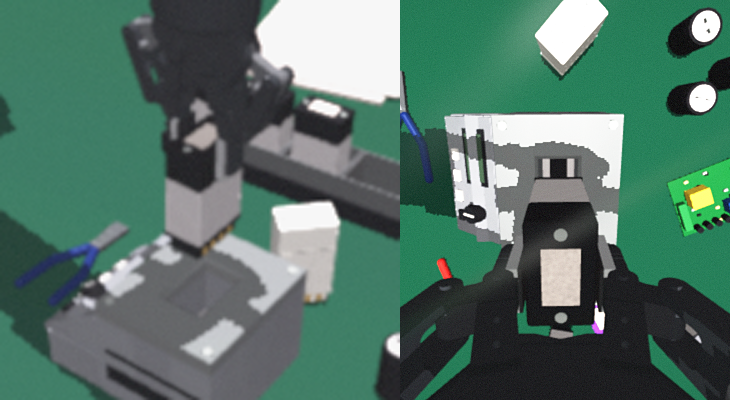

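It has lifted clean and upright, with its nose at about z=0.155, clear of everything. Now to the cell.

>>> {"method": "drive_tool", "body": {"steps": [[0,0,4,0.002,0.0125,0,0],[0,0,7.8,0.0038,0.0255,0,0],[0,0,7.8,0.0038,0.0255,0,0],[0,0,7.8,0.0038,0.0255,0,0],[0,0,7.8,0.0038,0.0255,0,0],[0,0,7.8,0.0038,0.0255,0,0],[0,0,7.8,0.0038,0.0255,0,0],[0,0,7.8,0.0038,0.0255,0,0],[0,0,7.8,0.0038,0.0255,0,0],[0,0,7.8,0.0038,0.0255,0,0],[0,0,7.8,0.0038,0.0255,0,0],[0,0,7.8,0.0038,0.0255,0,0],[0,0,3.8,0.002,0.0125,0,0],[0,0,0,0,0,0,0],[0,0,0,0,0,0,0]]}}

```text
t: 8.85
eef_pos: [0.5977, 0.2773, 0.2315]
tool_rot: [[-0.998, 0.066, -0.003], [0.066, 0.998, -0.001], [0.003, -0.001, -1.0]]
ft_force: [0.8, -0.5, -2.4]
finger_gap: 0.392
```

Run:
```python
from h import *
a=snap("wrist","w5");t=snap("top","t5");s=bot.sense();print(s["t"],s["eef_pos"],np.degrees(np.arctan2(s["tool_rot"][1,1],s["tool_rot"][0,1])),s["ft_force"],s["finger_gap"])
f=cv2.imread("pics/t5.png")[160:310,140:260];w=cv2.imread("pics/w5.png")
cv2.imwrite("pics/c9.png",np.hstack([cv2.resize(f,(320,400),interpolation=cv2.INTER_CUBIC),w[:,160:490]]))
```

```text
8.95 [0.59813455 0.27684202 0.23241803] 86.17278604728062 [-0.80384077  0.61253424 -1.7139184 ] 0.39088642590470835
```

View pics/c9.png

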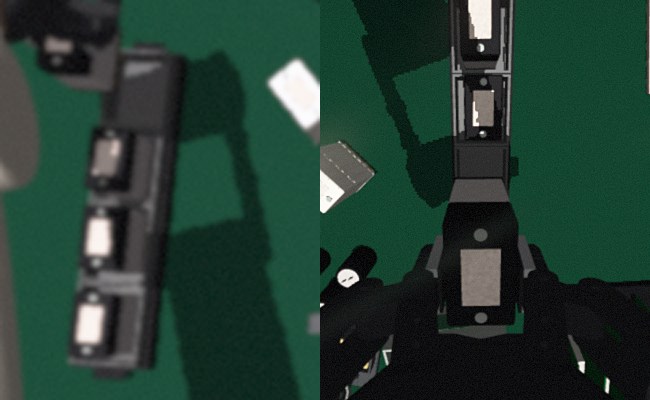

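Run:
```python
from h import *
w=load("w5")
S=[ray(w,u,v,.251) for u,v in((320,235),(320.5,318))];print(np.round(S,4),np.mean(S,0))
for u,v in((295,143),(349,143)):print(ray(w,u,v,.048))
f=cv2.imread("pics/w5.png")[120:220,270:370];cv2.imwrite("pics/c10.png",cv2.resize(f,None,fx=5,fy=5,interpolation=cv2.INTER_CUBIC))
for p in [(.562,.3112,.048),(.558,.2494,.048)]:print(proj(w,p))
```

```text
[[0.5753 0.2797 0.251 ]
 [0.6186 0.2771 0.251 ]] [0.59696134 0.27838773 0.251     ]
[0.55759867 0.25269503 0.048     ]
[0.56148456 0.31201705 0.048     ]
(np.float64(348.2748771333282), np.float64(143.52071073572912))
(np.float64(292.05497760816456), np.float64(143.56454562593836))
```

View pics/c10.png

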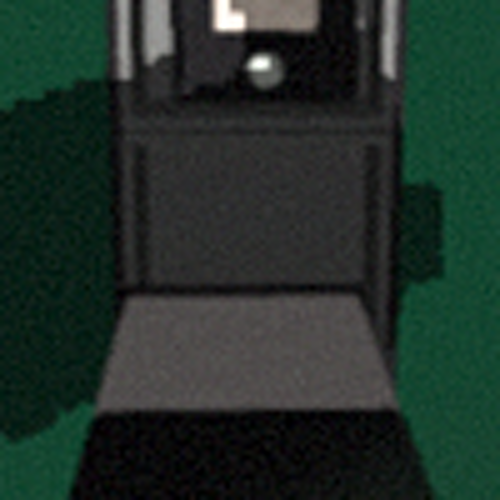

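The module centre is (0.597,0.278) and the cell centre (0.598,0.2785), so they are lined up. Lowering now.

>>> {"method": "drive_tool", "body": {"steps": [[0,0,0,0.0005,0,-0.015,0],[0,0,0,0.0005,0,-0.025,0],[0,0,0,0,0,-0.025,0],[0,0,0,0,0,-0.02,0],[0,0,0,0,0,-0.015,0],[0,0,0,0,0,-0.015,0],[0,0,0,0,0,-0.01,0],[0,0,0,0,0,-0.01,0],[0,0,0,0,0,-0.005,0],[0,0,0,0,0,0,0]]}}

```text
t: 9.95
eef_pos: [0.5991, 0.2778, 0.0927]
tool_rot: [[-0.998, 0.065, -0.001], [0.065, 0.998, -0.0], [0.001, -0.0, -1.0]]
ft_force: [-0.3, -0.7, -1.4]
finger_gap: 0.386
```

>>> {"method": "drive_tool", "body": {"steps": [[0,0,0,0,0,-0.003,0],[0,0,0,0,0,-0.002,0],[0,0,0,0,0,-0.002,0],[0,0,0,0,0,-0.001,0],[0,0,0,0,0,0,0]]}}

```text
t: 10.45
eef_pos: [0.5994, 0.2778, 0.0852]
tool_rot: [[-0.998, 0.065, -0.0], [0.065, 0.998, -0.0], [0.0, -0.0, -1.0]]
ft_force: [-0.6, 0.1, -1.7]
finger_gap: 0.385
```

>>> {"method": "drive_tool", "body": {"steps": [[0,0,0,0,0,-0.001,0],[0,0,0,0,0,-0.001,0],[0,0,0,0,0,-0.001,0],[0,0,0,0,0,0,0]]}}

```text
t: 10.85
eef_pos: [0.6, 0.2779, 0.0844]
tool_rot: [[-0.998, 0.065, 0.001], [0.065, 0.998, -0.0], [-0.001, -0.0, -1.0]]
ft_force: [-3.7, -1.0, 8.7]
finger_gap: 0.388
```

It is on the floor at 8.7 N. I'll let go and rise.

>>> {"method": "drive_tool", "body": {"steps": [[0,0,0,0,0,0.001,100],[0,0,0,0,0,0,100],[0,0,0,0,0,0,100],[0,0,0,0,0,0,100],[0,0,0,0,0,0,100],[0,0,0,0,0,0.02,100],[0,0,0,0,0,0.03,100],[0,0,0,0,0,0.04,100],[0,0,0,0,0,0.04,100],[0,0,0,0,0,0.02,100],[0,0,0,0,0,0,100]]}}

```text
t: 11.95
eef_pos: [0.6016, 0.2785, 0.2382]
tool_rot: [[-0.998, 0.065, 0.008], [0.065, 0.998, 0.002], [-0.008, 0.003, -1.0]]
ft_force: [-0.7, -0.3, 0.0]
finger_gap: 1.001
```

Run:
```python
from h import *
a=snap("wrist","w6");t=snap("scene","s6");s=bot.sense();print(s["t"],s["eef_pos"],s["ft_force"],s["finger_gap"])
f=cv2.imread("pics/s6.png")[90:190,270:430];w=cv2.imread("pics/w6.png")
cv2.imwrite("pics/c11.png",np.vstack([cv2.resize(f,(480,300),interpolation=cv2.INTER_CUBIC),w[:300,80:560]]))
```

```text
12.05 [0.5992872  0.27781811 0.23274933] [-0.58534609 -0.01012389 -0.85409735] 0.9966096551351179
```

View pics/c11.png

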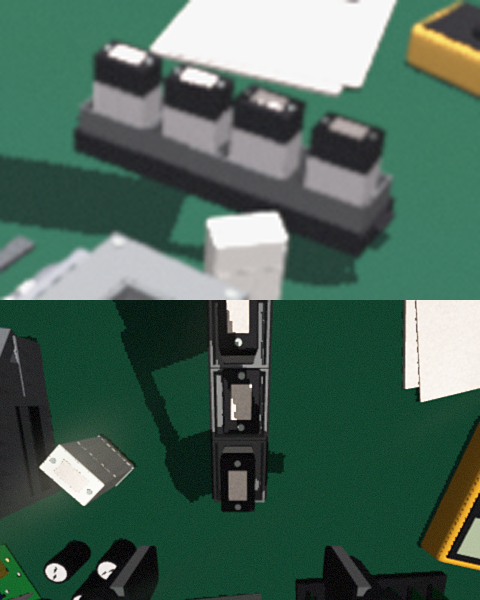

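The tested module stands upright in the former empty cell, at the right end of the tray row in the scene view and at the bottom of the wrist view. Next is the untested module.

>>> {"method": "drive_tool", "body": {"steps": [[0,0,-4,-0.0032,-0.0223,0,100],[0,0,-8.1,-0.0064,-0.0446,0,100],[0,0,-8.1,-0.0064,-0.0446,0,100],[0,0,-8.1,-0.0064,-0.0446,0,100],[0,0,-8.1,-0.0064,-0.0446,0,100],[0,0,-8.1,-0.0064,-0.0446,0,100],[0,0,-8.1,-0.0064,-0.0446,0,100],[0,0,-8.1,-0.0064,-0.0446,0,100],[0,0,-8.1,-0.0064,-0.0446,0,100],[0,0,-8.1,-0.0064,-0.0446,0,100],[0,0,-8.1,-0.0064,-0.0446,0,100],[0,0,-8.1,-0.0064,-0.0446,0,100],[0,0,-8.1,-0.0064,-0.0446,0,100],[0,0,-4,-0.0032,-0.0223,0,100],[0,0,0,0,0,0,100],[0,0,0,0,0,0,100]]}}

```text
t: 13.65
eef_pos: [0.5155, -0.3011, 0.2311]
tool_rot: [[0.324, 0.946, -0.003], [0.946, -0.324, 0.003], [0.002, -0.003, -1.0]]
ft_force: [-0.7, -0.1, -0.7]
finger_gap: 1.003
```

Run:
```python
from m import *
a=snap("wrist","w7");s=bot.sense();print(s["t"],s["eef_pos"],np.degrees(np.arctan2(s["tool_rot"][1,1],s["tool_rot"][0,1])),s["ft_force"],s["qpos"])
```

```text
13.7 [ 0.51584319 -0.30055342  0.23155643] -18.82444546854294 [-0.26651229 -0.33007749  0.53692229] [-7.30029411e-01  2.24823050e-01  1.54229399e+00  5.28291453e-04
  1.37777261e+00 -4.01580553e-01]
```

View pics/w7.png

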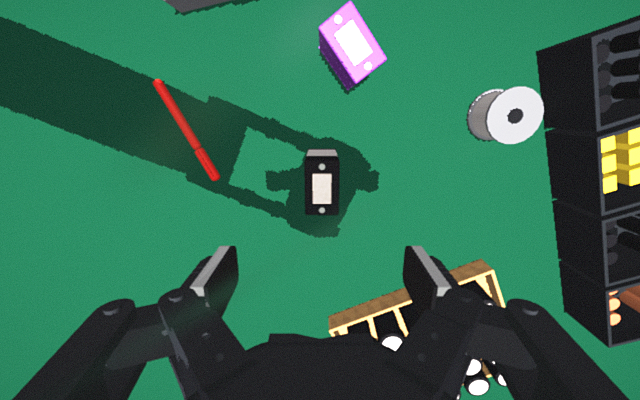

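The black-capped module at (321,185) is centred between the fingers. I'll check its pose.

Run:
```python
from m import *
w=load("w7");label(w,(305,165,340,212),.096,150)
S=[ray(w,u,v,.096) for u,v in((321.5,167),(321.5,210))];d=S[0]-S[1];print(np.mean(S,0),np.degrees(np.arctan2(d[1],d[0])),np.linalg.norm(d))
```

```text
label [321.46557971 188.2807971 ] rect [ 516.4 -300.8] [29.5 18.5] long dir deg 71.2 centroid [ 516.5 -300.4]
[ 0.51633579 -0.30109948  0.096     ] 71.2192328821401 0.04369046504020228
```

>>> {"method": "drive_tool", "body": {"grip_force": 50, "steps": [[0,0,0,0.0005,-0.0005,-0.03,100],[0,0,0,0,0,-0.035,90],[0,0,0,0,0,-0.035,80],[0,0,0,0,0,-0.03,80],[0,0,0,0,0,-0.02,80],[0,0,0,0,0,-0.0035,80],[0,0,0,0,0,0,80],[0,0,0,0,0,0,0],[0,0,0,0,0,0,0],[0,0,0,0,0,0,0],[0,0,0,0,0,0,0],[0,0,0,0,0,0,0]]}}

```text
t: 14.9
eef_pos: [0.5174, -0.303, 0.0816]
tool_rot: [[0.324, 0.946, 0.001], [0.946, -0.324, -0.001], [-0.001, 0.002, -1.0]]
ft_force: [-1.5, 1.4, 5.4]
finger_gap: 0.388
```

>>> {"method": "drive_tool", "body": {"steps": [[0,0,0,0,0,0.005,0],[0,0,0,0,0,0.015,0],[0,0,0,0,0,0.03,0],[0,0,0,0,0,0.03,0],[0,0,0,0,0,0.03,0],[0,0,0,0,0,0.03,0],[0,0,0,0,0,0.015,0],[0,0,0,0,0,0,0],[0,0,0,0,0,0,0]]}}

```text
t: 15.8
eef_pos: [0.5163, -0.3021, 0.2337]
tool_rot: [[0.324, 0.946, -0.001], [0.946, -0.324, 0.001], [0.001, -0.001, -1.0]]
ft_force: [0.1, -0.0, -3.8]
finger_gap: 0.386
```

Run:
```python
from m import *
a=snap("wrist","w8");s=bot.sense();print(s["t"],s["eef_pos"],np.degrees(np.arctan2(s["tool_rot"][1,1],s["tool_rot"][0,1])),s["ft_force"],s["finger_gap"])
```

```text
15.85 [ 0.51593986 -0.3017352   0.23275018] -18.91173846904248 [-0.59688809  0.19560213 -3.54163134] 0.3847696910047063
```

View pics/w8.png

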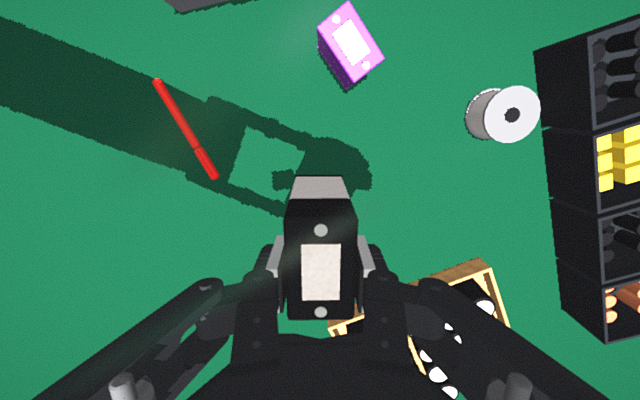

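```bash
python3 - <<'E'
from m import *
def tl(tag,us,p,yaw,z):
    w=load(tag);S=[ray(w,u,v,z) for u,v in us];m=np.mean(S,0);d=(S[0]-S[1])
    y=np.radians(yaw);ty=np.array([np.cos(y),np.sin(y)]);tx=np.array([-ty[1],ty[0]])
    # tool x = y cross z(-1): (ty_y*-1.., ) -> 
    tx=np.array([-ty[1],ty[0]])
    e=m[:2]-np.array(p)[:2];print(tag,m,"tx,ty mm",e@tx*1000,e@ty*1000,"axis dev",np.degrees(np.arctan2(d[1],d[0]))-yaw-90,np.linalg.norm(d))
def scr(tag,box):
    w=load(tag);u0,v0,u1,v1=box
    return None
for z in(.249,.251):
    tl("w8",((320.5,230),(320.5,312)),(.51594,-.30174),-18.91,z)
    tl("w5",((320,235),(320.5,318)),(.59813,.27684),86.17,z)
E
python3 - <<'E'
import cv2,numpy as np
a=[cv2.imread(f"pics/{t}.png")[215:330,270:370] for t in("w8","w5","w4")]
cv2.imwrite("pics/c12.png",cv2.resize(np.hstack(a),None,fx=2.6,fy=4,interpolation=cv2.INTER_CUBIC))
E
```

```text
w8 [ 0.51715223 -0.30011651  0.249     ] tx,ty mm 1.9287307348151053 0.6206576361847063 axis dev 0.04737401234554284 0.043951462694366464
w5 [0.59827759 0.27829737 0.249     ] tx,ty mm -0.04991736276547031 1.463971257951857 axis dev 0.3734107067936492 0.04411650134026437
w8 [ 0.51756551 -0.29890819  0.251     ] tx,ty mm 3.2057722391204027 0.6200431617786966 axis dev 0.04737401234545757 0.04319626336201706
w5 [0.59696134 0.27838773 0.251     ] tx,ty mm 1.2694374914848179 1.466215175745769 axis dev 0.37341070679373445 0.04334515416826717
```

View pics/c12.png

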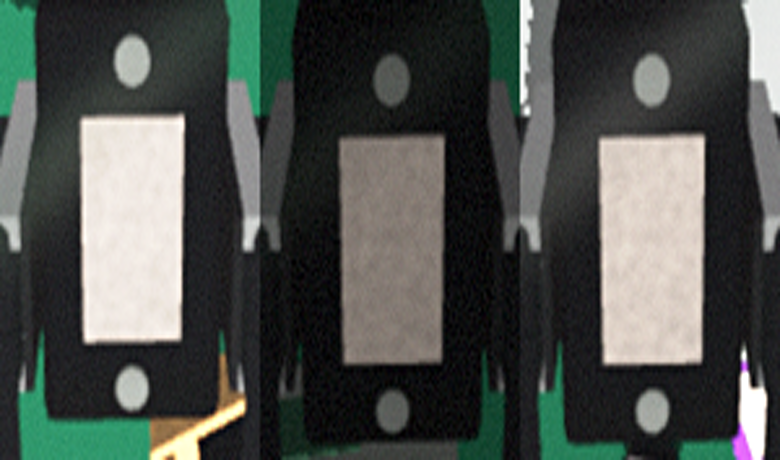

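>>> {"method": "drive_tool", "body": {"steps": [[0,0,1,0.003,0.0173,0,0],[0,0,1.4,0.0043,0.034,0,0],[0,0,1.4,0.0043,0.034,0,0],[0,0,1.4,0.0043,0.034,0,0],[0,0,1.4,0.0043,0.034,0,0],[0,0,1.4,0.0043,0.034,0,0],[0,0,1.4,0.0043,0.034,0,0],[0,0,1.4,0.0043,0.034,0,0],[0,0,1,0.0034,0.017,0,0],[0,0,0,0,0,0,0],[0,0,0,0,0,0,0],[0,0,0,0,0,0,0]]}}

```text
t: 17.05
eef_pos: [0.5528, -0.0305, 0.2341]
tool_rot: [[0.124, 0.992, -0.001], [0.992, -0.124, 0.0], [-0.0, -0.001, -1.0]]
ft_force: [0.1, -0.4, -2.2]
finger_gap: 0.387
```

Run:
```python
from m import *
a=snap("wrist","w9");t=snap("scene","s9");s=bot.sense();print(s["t"],s["eef_pos"],np.degrees(np.arctan2(s["tool_rot"][1,1],s["tool_rot"][0,1])),s["tool_rot"][:,2],s["ft_force"],s["finger_gap"])
w=load("w9")
f=cv2.imread("pics/s9.png")[80:240,230:390];g=cv2.imread("pics/w9.png")
cv2.imwrite("pics/c13.png",np.hstack([cv2.resize(f,(400,400),interpolation=cv2.INTER_CUBIC),g[:,160:490]]))
```

```text
17.15 [ 0.55301404 -0.03087942  0.23447112] -7.184635292342623 [-6.08690301e-04  4.75114229e-05 -9.99999814e-01] [ 0.09944961 -0.21517813 -2.30145532] 0.38839111884974326
```

View pics/c13.png

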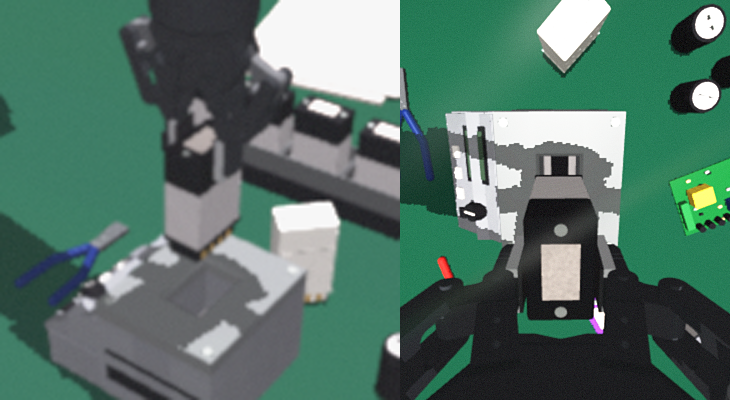

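Run:
```python
from m import *
for t in("s4","s9"):
    c=load(t); f=c["frame"][125:150,285:325]
    cv2.imwrite(f"pics/l_{t}.png",cv2.resize(cv2.cvtColor(f,cv2.COLOR_RGB2BGR),None,fx=16,fy=16,interpolation=cv2.INTER_CUBIC))
    try: label(c,(288,125,322,148),.249,130)
    except Exception as e: print(e)
# dx,dy shift by phase correlation of cap/nose patch
a=cv2.cvtColor(load("s4")["frame"],cv2.COLOR_RGB2GRAY)[120:182,292:330].astype(np.float32)
b=cv2.cvtColor(load("s9")["frame"],cv2.COLOR_RGB2GRAY)[120:182,292:330].astype(np.float32)
print(cv2.phaseCorrelate(a,b,cv2.createHanningWindow(a.shape[::-1],cv2.CV_32F)))
c=load("s9");p=np.array(proj(c,(.5525,-.028,.2)));
print("px per mm x,y,z",[np.round((np.array(proj(c,np.array((.5525,-.028,.2))+d))-p)/10,2) for d in np.eye(3)*.01])
```

```text
label [310.81428571 134.24285714] rect [550.6 -25.5] [16.1 28.2] long dir deg 90.3 centroid [550.7 -27. ]
label [310.25714286 135.8       ] rect [552.3 -30.3] [16.  29.9] long dir deg 90.2 centroid [552.4 -32. ]
((-0.5142526979285442, 1.257030070744328), 1.0800175316631795)
px per mm x,y,z [array([0.45, 0.15]), array([ 0.25, -0.26]), array([ 0.  , -0.43])]
```

>>> {"method": "drive_tool", "body": {"steps": [[0,0,0,0,0.0018,-0.015,0],[0,0,0,0,0,-0.02,0],[0,0,0,0,0,-0.01,0],[0,0,0,0,0,0,0],[0,0,0,0,0,0,0]]}}

```text
t: 17.65
eef_pos: [0.5533, -0.0285, 0.1898]
tool_rot: [[0.124, 0.992, -0.0], [0.992, -0.124, 0.0], [0.0, -0.0, -1.0]]
ft_force: [-0.7, -0.2, -1.8]
finger_gap: 0.388
```

Run:
```python
from m import *
snap("wrist","w10");t=snap("scene","s10");s=bot.sense();print(s["t"],s["eef_pos"],s["ft_force"])
f=cv2.imread("pics/s10.png")[110:230,250:370]
cv2.imwrite("pics/c14.png",cv2.resize(f,None,fx=5,fy=5,interpolation=cv2.INTER_CUBIC))
```

```text
17.75 [ 0.55391607 -0.02856778  0.19080494] [ 0.5712894   0.55205991 -3.11733868]
```

View pics/c14.png

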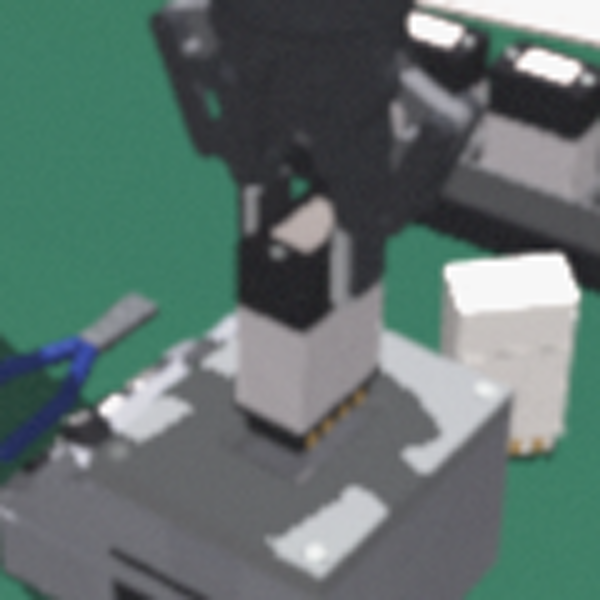

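The nose is just above the mouth and looks centred. Next I'll insert it slowly and watch the force.

>>> {"method": "drive_tool", "body": {"steps": [[0,0,0,-0.0007,0,-0.005,0],[0,0,0,0,0,-0.005,0],[0,0,0,0,0,-0.005,0],[0,0,0,0,0,-0.005,0],[0,0,0,0,0,0,0]]}}

```text
t: 18.25
eef_pos: [0.5518, -0.0281, 0.1686]
tool_rot: [[0.124, 0.992, -0.002], [0.992, -0.124, 0.001], [0.0, -0.002, -1.0]]
ft_force: [0.3, 1.0, -3.3]
finger_gap: 0.388
```

>>> {"method": "drive_tool", "body": {"steps": [[0,0,0,0,0,-0.006,0],[0,0,0,0,0,-0.006,0],[0,0,0,0,0,-0.006,0],[0,0,0,0,0,-0.006,0],[0,0,0,0,0,-0.006,0],[0,0,0,0,0,0,0]]}}

```text
t: 18.85
eef_pos: [0.5518, -0.0281, 0.1385]
tool_rot: [[0.124, 0.992, -0.002], [0.992, -0.124, 0.001], [0.0, -0.002, -1.0]]
ft_force: [0.0, 0.8, -3.0]
finger_gap: 0.387
```

>>> {"method": "drive_tool", "body": {"steps": [[0,0,0,0,0,-0.005,0],[0,0,0,0,0,-0.004,0],[0,0,0,0,0,-0.002,0],[0,0,0,0,0,-0.001,0],[0,0,0,0,0,0,0]]}}

```text
t: 19.35
eef_pos: [0.5526, -0.0283, 0.1279]
tool_rot: [[0.124, 0.992, 0.0], [0.992, -0.124, -0.0], [-0.0, 0.0, -1.0]]
ft_force: [0.2, 0.1, -2.5]
finger_gap: 0.388
```

>>> {"method": "drive_tool", "body": {"steps": [[0,0,0,0,0,-0.001,0],[0,0,0,0,0,-0.001,0],[0,0,0,0,0,-0.001,0],[0,0,0,0,0,0,0]]}}

```text
t: 19.75
eef_pos: [0.5528, -0.0284, 0.1252]
tool_rot: [[0.124, 0.992, 0.001], [0.992, -0.124, -0.0], [-0.0, 0.001, -1.0]]
ft_force: [-1.2, 0.3, 2.6]
finger_gap: 0.388
```

It's on the sprung floor, so I'll release, rise and shut the fingers.

>>> {"method": "drive_tool", "body": {"steps": [[0,0,0,0,0,0,80],[0,0,0,0,0,0,80],[0,0,0,0,0,0,80],[0,0,0,0,0,0,80],[0,0,0,0,0,0.02,80],[0,0,0,0,0,0.03,80],[0,0,0,0,0,0.025,80],[0,0,0,0,0,0,0],[0,0,0,0,0,0,0],[0,0,0,0,0,0,0],[0,0,0,0,0,0,0],[0,0,0,0,0,0,0],[0,0,0,0,0,0,0]]}}

```text
t: 21.05
eef_pos: [0.5522, -0.0283, 0.1991]
tool_rot: [[0.124, 0.992, -0.001], [0.992, -0.124, 0.0], [0.0, -0.001, -1.0]]
ft_force: [-0.1, -0.4, 0.6]
finger_gap: -0.002
```

Run:
```python
from m import *
snap("wrist","w11");t=snap("scene","s11");s=bot.sense();print(s["t"],s["eef_pos"],s["ft_force"],s["finger_gap"])
f=cv2.imread("pics/s11.png")[110:230,250:370];g=cv2.imread("pics/w11.png")
cv2.imwrite("pics/c15.png",np.hstack([cv2.resize(f,(400,400),interpolation=cv2.INTER_CUBIC),g[:,160:490]]))
```

```text
21.15 [ 0.55246055 -0.02831017  0.19951904] [-0.66943988  0.53942256  0.24937791] 0.00023132904137406884
```

View pics/c15.png

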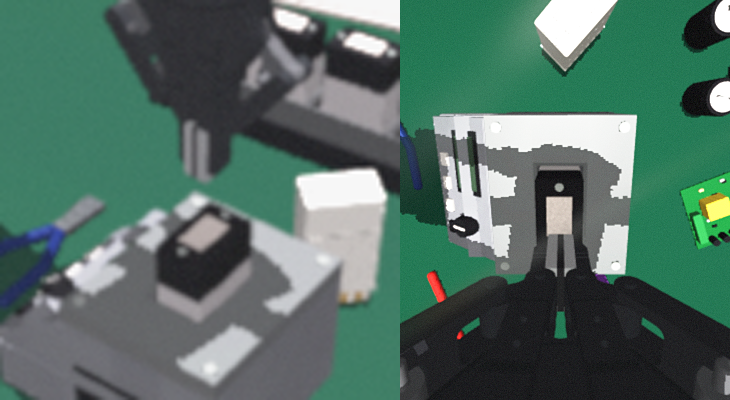

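The untested module is upright in the bay and up, with the shut fingertips centred above it. Pressing.

>>> {"method": "drive_tool", "body": {"steps": [[0,0,0,0,0,-0.02,0],[0,0,0,0,0,-0.015,0],[0,0,0,0,0,-0.008,0],[0,0,0,0,0,-0.004,0],[0,0,0,0,0,-0.005,0],[0,0,0,0,0,-0.005,0],[0,0,0,0,0,-0.005,0],[0,0,0,0,0,-0.005,0],[0,0,0,0,0,-0.005,0],[0,0,0,0,0,-0.004,0],[0,0,0,0,0,0,0]]}}

```text
t: 22.25
eef_pos: [0.5535, -0.0285, 0.1251]
tool_rot: [[0.124, 0.992, 0.002], [0.992, -0.124, -0.0], [-0.0, 0.002, -1.0]]
ft_force: [-0.8, 0.8, 7.7]
finger_gap: 0.002
```

>>> {"method": "drive_tool", "body": {"steps": [[0,0,0,0,0,-0.002,0],[0,0,0,0,0,-0.002,0],[0,0,0,0,0,-0.001,0],[0,0,0,0,0,-0.001,0],[0,0,0,0,0,-0.001,0],[0,0,0,0,0,0,0]]}}

```text
t: 22.85
eef_pos: [0.5542, -0.0286, 0.1202]
tool_rot: [[0.124, 0.992, 0.003], [0.992, -0.124, -0.001], [-0.0, 0.003, -1.0]]
ft_force: [-4.8, 1.6, 17.2]
finger_gap: -0.001
```

It's at the stop, with the same TCP height (0.1202) as the first press and 17 N. Retreating.

>>> {"method": "drive_tool", "body": {"steps": [[0,0,0,0,0,0.005,0],[0,0,0,0,0,0.02,0],[0,0,0,0,0,0.03,0],[0,0,0,0,0,0.04,0],[0,0,0,0,0,0.03,0],[0,0,0,0,0,0,0],[0,0,0,0,0,0,0]]}}

```text
t: 23.55
eef_pos: [0.553, -0.0285, 0.2423]
tool_rot: [[0.124, 0.992, 0.002], [0.992, -0.124, -0.001], [-0.0, 0.002, -1.0]]
ft_force: [-0.7, -0.7, 0.3]
finger_gap: 0.001
```

Run:
```python
from m import *
snap("wrist","w12");snap("scene","s12");snap("top","t12");s=bot.sense();print(s["t"],s["eef_pos"],s["ft_force"],s["finger_gap"])
f=cv2.imread("pics/s12.png")[90:250,200:440]
cv2.imwrite("pics/c16.png",np.vstack([cv2.resize(f,(480,320),interpolation=cv2.INTER_CUBIC),cv2.imread("pics/w12.png")[:280,80:560]]))
```

```text
23.7 [ 0.55161996 -0.02810984  0.23987486] [-0.28788735 -0.09095884 -1.06515738] -0.0013590146324278984
```

View pics/c16.png

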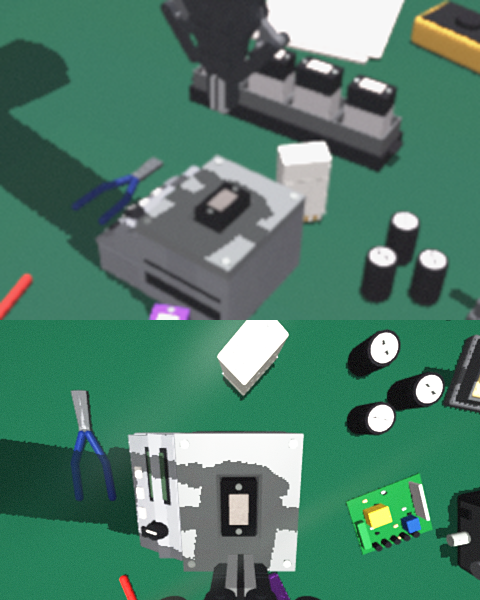

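View pics/s12.png

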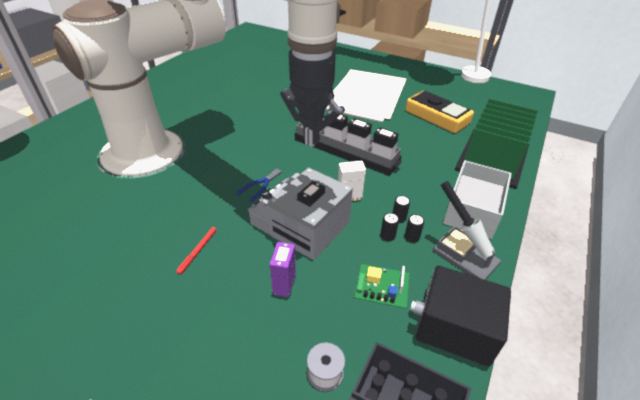

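Only the top 11 mm or so shows, the other things are where they were, and the robot touches nothing. One numeric check, then I hand in.

Run:
```python
from m import *
label(load("w12"),(305,160,335,210),.115,150)
label(load("s12"),(300,182,322,199),.115,120)
print(bot.close_job())
```

```text
label [318.31464738 189.25497288] rect [551.6 -26.4] [29.7 17. ] long dir deg 83.3 centroid [551.9 -26.4]
label [310.73809524 189.5       ] rect [551.1 -27. ] [30.8 17.3] long dir deg 86.0 centroid [551.5 -27.5]
the job is handed in; nothing more can be done
None
```

Both modules are in place, and the job was handed in at about 23.7 s of the 64 s allowed; no verdict is reported.

- **Tested module:** I pressed it to the stop and it rose. I gripped it across its 34 mm side and set it down in the empty cell with about 9 N of contact, then let go. A picture after release showed it upright in the cell with the other three modules in place.
- **Untested module:** I gripped the black-capped aluminium module and ignored the purple and white look-alikes. I lowered it into the bay with no sign of jamming, released it, and pressed it to the stop with shut fingers (17 N, same tool height as the first press).
- **Last checks:** Only about 11 mm of cap shows. Its label is within half a pixel of where the first docked module's label was, so the catch is holding it. Its centre is within about 2 mm of the bay axis by both views. The gripper is clear above the dock with force near zero, and the other things on the bench look unmoved by eye.
- **Disagreements:** The final wrist and scene views differ by about 1 mm in the module's position. Before insertion, views differed by 1–2 mm on its y offset, and I corrected by 1.8 mm. The scene view's label angle (86°) is coarse compared with the wrist's 83.3°.

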